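Fit and hold the candy tray's cross-splined knob

TASK

Lift the newly cast knob out of its open mould, turn it until its cross-shaped stem meshes with the cross slot in the hub of the candy tray's rotating lid, and slide it down until its square flange sits flat on the hub. A spring in the hub pushes back and will pop the knob up, so finish still gripping the knob and pressing it fully home, and do not let go (the retaining clip gets fastened meanwhile). Leave the two jars, the saucer and the spoon where they are.

Things in the scene. Friction and masses are not known exactly. Their poses are not given: they have to be found in the camera images.
- knob: White cast knob, 40-85 g, stem down in the mould. Bottom up: cross stem of two blades (along x and y), each 30 mm across, 5 mm thick, 30 mm long; flange 48 x 48 mm, 5 mm thick, sides along x and y; grip bar 40 mm long (x), 16 mm thick (y: grip across it from above), 37 mm tall. Origin: centre of the stem's lower end, z up; flange underside at z = 30 mm, top at 35 mm, bar top at 72 mm.
- mould: Fixed grey block 100 x 100 mm, 45 mm tall, origin at the centre of its underside, z up. Its cavity is a cross along x and y (slots 8 mm wide, 33 mm across) under a square recess 5 mm deep: the knob's flange lies in it flush with the top, its origin 10 mm above the work surface, the grip bar 37 mm proud. The knob is loose and is clear after 35 mm of straight lift.
- hub_mouth (a point): Centre of the hub's top, in the lid's middle, 75 mm above the work surface. White square hub 48 x 48 mm, 25 mm above the lid, with a cross slot along x and y, 8 mm wide, 33 mm across, over 30 mm deep; its sides and four thin white ribs on the lid run along x and y; z up. The stem fits at any quarter turn. Fully home, flange on hub, the knob's origin is 30 mm below this point.
- lid (a joint): Turn of the clear flat lid (rad, counterclockwise from above) on the candy tray, about the upright axis through hub_mouth, against friction of about 0.12 N m; the hub turns with it (its heading: hub_mouth). The tray is round, clear, 200 mm across, fixed; the lid's top is 50 mm above the work surface.
- ejector (a joint): Spring pin in the bottom of the hub's slot, travel in m: 0 = up, its top then 20 mm below the hub's top, so the stem meets it for the last 10 mm; it grows as it is pushed down, 0.010 with the knob fully home. It pushes back with 4 N at 0 rising to 8 N at 0.010, more than the knob's weight.
- jar_plain: Bystander: closed glass jar 70 mm across, 94 mm tall, steel top; origin at the centre of its underside.
- jar_green: Bystander: closed glass jar 70 mm across, 98 mm tall with its green silicone lid; origin at the centre of its underside.
- saucer: Bystander: white ceramic saucer 130 mm across, 18 mm tall; origin at the centre of its underside.
- spoon: Bystander: steel spoon 160 mm long lying on the work surface to the right of the work, origin near its middle.
Mind the look-alikes: they are no part of the job. Of the things that look like the mould, take the one that is farthest to the robot's right at the start. Of the things shaped like the part that bears hub_mouth, the clear one is meant.

How it is judged (in metres and radians):
On the way, in this order (a step that is already met when the one before it is completed fails the run):
1. the knob is held clear above the mould, its stem out of the cavity (z of knob in the frame of mould above 0.045 m and contact force between the fingers and knob above 1.5 N), for 0.1 s.
2. the stem has meshed with the hub's slot and gone in more than 8 mm (z of knob in the frame of hub_mouth below -0.008 m and horizontal distance between knob and hub_mouth below 0.004 m and (angle between the x axis of knob and the x axis of hub_mouth, either way round below 0.2 rad or angle between the x axis of knob and the y axis of hub_mouth, either way round below 0.2 rad)), for 0.1 s.
At the end, for the whole second after the job is handed in: Stem in the hub slot: centred within 4 mm, upright within 0.07 rad, meshed (within 0.2 rad of a quarter turn), flange within 2 mm of the hub top, ejector down over 8 mm, knob still in the fingers (over 1.5 N) and at rest, all through the last second (z of knob in the frame of hub_mouth below -0.028 m and horizontal distance between knob and hub_mouth below 0.004 m and angle between knob's own z axis and vertical below 0.07 rad and (angle between the x axis of knob and the x axis of hub_mouth, either way round below 0.2 rad or angle between the x axis of knob and the y axis of hub_mouth, either way round below 0.2 rad) and value of joint ejector above 0.008 m and contact force between the fingers and knob above 1.5 N and linear speed of knob below 0.02 m/s); the arm keeps its last pose, push and grip.
It fails at once if the steel-topped jar is pushed more than 30 mm or tipped over (distance of jar_plain from where it was at the start of the episode above 0.03 m or angle between jar_plain's own z axis and vertical above 0.5 rad).
It fails at once if the jar with the silicone lid is pushed more than 30 mm or tipped over (distance of jar_green from where it was at the start of the episode above 0.03 m or angle between jar_green's own z axis and vertical above 0.5 rad).
It fails at once if the saucer is pushed more than 30 mm or tipped over (distance of saucer from where it was at the start of the episode above 0.03 m or angle between saucer's own z axis and vertical above 0.5 rad).
It fails at once if the spoon is pushed more than 30 mm (distance of spoon from where it was at the start of the episode above 0.03 m).
It also fails if it takes over 51 s, if anything falls off the work surface, if the arm or the gripper's body presses on something with over 40 N, if the wrist force passes 120 N, or if a joint passes its speed limit or range.

ROBOT

A 6-joint arm with a two-finger parallel gripper is mounted at the origin on the work surface. World frame = base frame: x ahead of the robot, y to its left, z up, the work surface at z = 0. Lengths are in mm, angles in rad, forces in N, time in s.
With the tool pointing down it reaches from about 425 to 950 mm from the base axis. Payload 14.7 kg.
Tool frame: the origin (TCP) lies on the mounting face of the last link; the fingertips stand 173 mm ahead of it and the grasp point (between the pads) lies 155 mm ahead of it; z points along the fingers, y is the direction in which the jaws open and shut (so a half turn about z gives the same grasp; the last joint's range is limited). The gripper opens to 85 mm and grips with 20 to 120 N. Pads are 22 mm wide; open, the fingers measure 114 mm over their backs; the gripper's body (76 mm by 85 mm) begins 54 mm behind the grasp point. The pads swing forward as they close: fully open they stand 13 mm farther back than shut.
Start: joints at [-1.33, 0.48, 1.596, -0, 1.065, -0.047], TCP at [184.515, -623.256, 404.697] pointing down, gripper open.
Joint ranges: [-2.75, 2.75], [-0.82, 2.05], [0.23, 2.67], [-1.56, 4.7], [0.09, 2.69], [-2.92, 2.92]. Speed limits (rad/s): [1.89, 1.89, 2.39, 3.01, 3.01, 3.01].

INTERFACE

Orientations are given as a unit quaternion [w, x, y, z].
In Python, from cell import readout, get_image, job gives the robot as it stands. The module is installed in compiled form; this text tells all that it offers.
- The arm moves only by the tool carry_out, never from a script. Its argument "steps" is a list that holds one entry, the list of rows, each a list of 6 numbers: the shift along the tool's x, y, z in units of 25 mm (1.0 is 25 mm), then the turn, a rotation vector about the tool's x, y, z in units of 6 degrees (1.0 is 6 degrees). A call has 1 to 5 rows; each row shifts and turns the pose as measured when the row begins, along the tool's axes as they then stand; what a row does not reach is not made up. A row lasts 1/12 s, in which the tool goes at most 41.7 mm and 7.16 degrees, less where a joint would pass 70% of its speed; a pose out of reach is approached as far as the arm can. A call is refused whole if a number of a shift passes 1 or a number of a turn 1, either way. A call with a gripper value outside its range is refused whole. "hand" is the opening, from -1 (shut) to 1 (fully open), so that 0 is half open, set as the call begins (left out, the last holds). The fingers move at their own pace and stop on an object; "newtons" is the grip in N (left out, the last holds). Time passes only in rows, so rows that do not move let the fingers close. It gives the time, the measured TCP pose, the force and the opening at its end, in the units of the state.
- readout.read_state(): the state, without advancing time (a new reading comes with each control period).
- get_image(name): name is "scene" or "top"; returns a dict with "img" (384x512x3 uint8, red, green, blue), "intrinsics" (3x3 intrinsics, pixels), "pose" (4x4, takes a point from camera to world coordinates). Camera axes: x right, y down, z forward; pixel columns grow to the right and rows downward; lengths in mm; the calibration is good to about 2 mm. A picture is of the moment at which its call begins. There is no depth.
- job.hand_in(): hands the job in, once; it reports no verdict.
The state is a dict: "clock": time; "joint_positions": joint angles; "dq": joint speeds; "joint_torque": joint torques, N m; "eef_pos": TCP position; "tool_rot": TCP orientation; "contact_force": force on the tool from outside, world axes, zero at the start; "moment": the same for the moment, N m; "gripper_width": finger opening in mm.
Only numpy, scipy, OpenCV 4.12 (cv2) and the standard library are available. Lean on these libraries where they do the work, as an engineer would, in place of code of your own. Each camera call takes 0.05 s, during which the arm holds its last target. There are 200 camera calls.

## Working session

There is one attempt and no reset: what is moved stays moved. The work goes in short steps, Python scripts to look and compute and a tool call to move; the robot and the scene stay as the last step left them, time stands still between calls to the robot, and variables do not carry over. Pictures are saved under pics/ and viewed, about 8 in all and at most 12, crops included, and the job is handed in when it is done.

Besides the shell and the picture viewer there is one more tool, called after "Emit:" as a command line: name --argument value ..., lists and objects as JSON in quotes. carry_out: Moves the arm, as the interface text tells. Its arguments: {"type":"object","properties":{"steps":{"type":"array","items":{"type":"array","items":{"type":"array","items":{"type":"number"}}}},"hand":{"type":"number"},"newtons":{"type":"number"}},"required":["steps"]}

```bash
mkdir -p pics; python3 - <<'E'
from cell import readout,get_image
import cv2,numpy as np
for n in("scene","top"):
    d=get_image(n); cv2.imwrite(f"pics/{n}0.png",d["img"][:,:,::-1]); np.savez(f"pics/{n}0.npz",**d)
    print(n,d["intrinsics"].tolist(),np.round(d["pose"],3).tolist())
print(readout.read_state())
E
```

```text
scene [[347.4789675525415, 0.0, 255.94981719907963], [0.0, 347.4789675525415, 197.38776852989346], [0.0, 0.0, 1.0]] [[0.629, 0.593, -0.503, 1034.232], [0.777, -0.48, 0.406, -481.532], [-0.001, -0.647, -0.763, 850.51], [0.0, 0.0, 0.0, 1.0]]
top [[394.7283185595827, 0.0, 257.4402251931612], [0.0, 394.7283185595827, 192.34573185410707], [0.0, 0.0, 1.0]] [[-0.006, -0.996, 0.084, 415.397], [-1.0, 0.005, -0.002, -78.801], [0.002, -0.084, -0.996, 1078.903], [0.0, 0.0, 0.0, 1.0]]
{'clock': 0.1, 'joint_positions': array([-1.32959600e+00,  4.80768959e-01,  1.59683726e+00,  1.84112752e-05,
        1.06512894e+00, -4.65947372e-02]), 'dq': array([-0.00035285, -0.00209178, -0.00085341, -0.0013842 , -0.00027619,
       -0.00025634]), 'joint_torque': array([ 3.32846947e-03, -9.52253938e+01, -4.31041360e+01,  1.20730319e-04,
        5.16754284e-03,  7.06342973e-06]), 'eef_pos': array([ 184.47411371, -623.06596168,  404.12673764]), 'tool_rot': array([-5.69329943e-04,  9.89665081e-01,  1.43397002e-01, -4.74836099e-05]), 'contact_force': array([ 0.03104652, -0.17696585,  0.28572157]), 'moment': array([ 0.003992  , -0.00825964,  0.01085711]), 'gripper_width': 85.56059404886061}
```

View pics/top0.png

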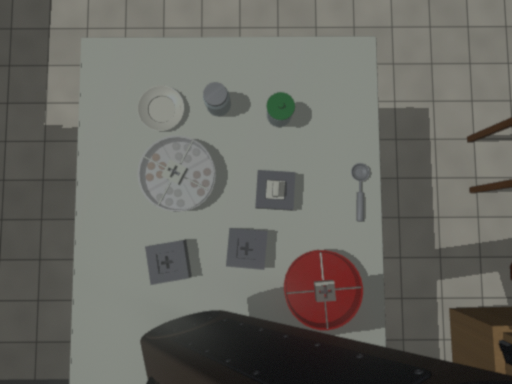

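View pics/scene0.png

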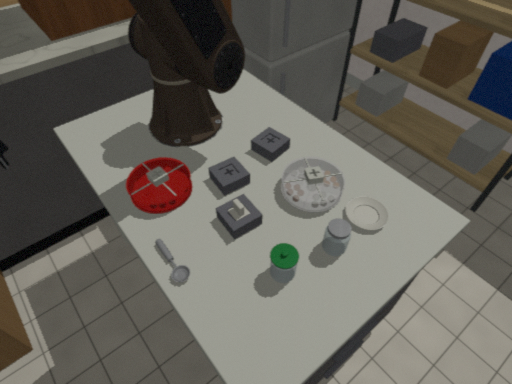

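The top view shows the mould with the knob at about (275,190), the clear tray at about (178,174), and jars at (217,98) and (280,108). The saucer, spoon and red decoy tray stand clear. I'll enlarge the mould and hub next.

```bash
python3 - <<'E'
import cv2,numpy as np
t=cv2.imread("pics/top0.png"); s=cv2.imread("pics/scene0.png")
def c(i,x,y,w=40,h=30): return cv2.resize(i[y-h:y+h,x-w:x+w],(400,300),interpolation=cv2.INTER_CUBIC)
cv2.imwrite("pics/z0.png",np.vstack([np.hstack([c(t,275,190),c(t,178,174)]),np.hstack([c(s,240,213),c(s,314,180)])]))
E
```

```text
(no output)
```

View pics/z0.png

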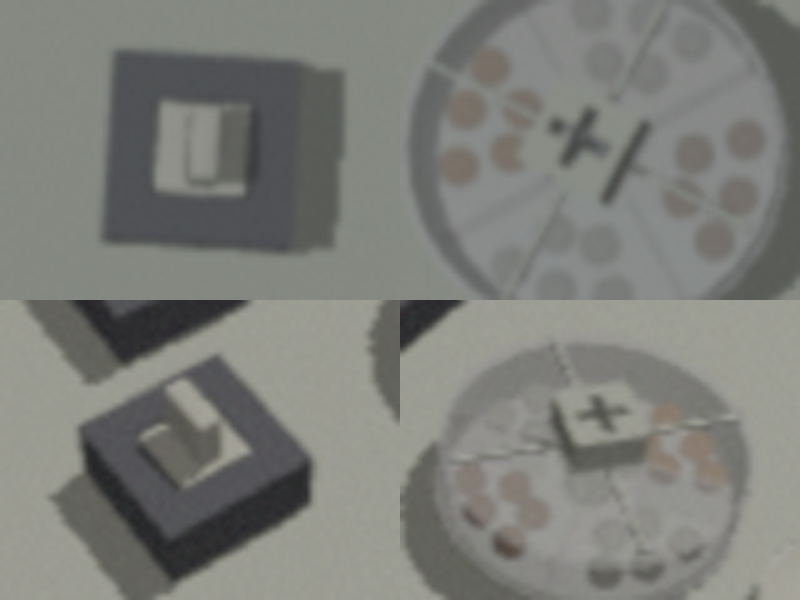

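The crops show the mould top as a square with the knob bar running roughly along world x. The hub cross is at about (174,172.5) in the top view and (315,172.6) in the scene view, and the ribs show its heading.

```bash
cat >h.py <<'E'
import cv2,numpy as np
def load(n): return dict(np.load(n))
def ray(d,p):
    v=d["pose"][:3,:3]@np.linalg.inv(d["intrinsics"])@np.array([p[0],p[1],1.]); return d["pose"][:3,3],v/np.linalg.norm(v)
def plane(d,p,z):
    o,v=ray(d,p); return o+v*(z-o[2])/v[2]
def tri(a,p,b,q):
    o,v=ray(a,p);r,w=ray(b,q); s=np.linalg.lstsq(np.c_[v,-w],r-o,rcond=None)[0]
    x,y=o+v*s[0],r+w*s[1]; return (x+y)/2,np.linalg.norm(x-y)
def head(a,b): return np.arctan2(*(b-a)[[1,0]])
E
python3 - <<'E'
from h import *
T,S=load("pics/top0.npz"),load("pics/scene0.npz")
g=T["img"].astype(int)
# mould
def z(cx,cy,x,y): return np.array([cx-40+x/5-.4,cy-30+y/5-.4])
for nm,zz,pts in(("mould",45,[(115,50),(300,62),(295,250),(103,242)]),("flange",45,[(157,99),(250,103),(248,196),(153,193)]),):
    w=np.array([plane(T,z(275,190,*p),zz) for p in pts]); print(nm,np.round(w[:,:2],1).tolist(),w.mean(0).round(1),[round(np.linalg.norm(w[i]-w[i-1]),1) for i in range(4)],
      [round(float((head(w[i-1],w[i]))%(np.pi/2)),3) for i in range(4)])
w=np.array([plane(S,z(240,213,*p),45) for p in[(80,130),(220,55),(312,165),(160,240)]]);print("mouldS",w.mean(0).round(1),[round(np.linalg.norm(w[i]-w[i-1]),1) for i in range(4)],[round(float((head(w[i-1],w[i]))%(np.pi/2)),3) for i in range(4)])
# auto mask of mould top
hsv=T["img"][...,::-1]; sub=g[160:220,235:315]; print("vals",sub[15,25],sub[5,5],sub[30,66],sub[30,33])
m=((g.sum(2)<290)).astype(np.uint8); m[:160]=0;m[220:]=0;m[:,:235]=0;m[:,315:]=0
m2=((g[...,2]-g[...,0]>4)&(g.sum(2)<330)).astype(np.uint8); m2[:160]=0;m2[220:]=0;m2[:,:235]=0;m2[:,315:]=0
for k in(m,m2):
    c=max(cv2.findContours(k,0,2)[0],key=cv2.contourArea); print(cv2.minAreaRect(c))
# hub
for p,q in(((580,143),(605,413)),):
    a=z(178,174,p[0]-400,p[1]); b=z(314,180,q[0]-400,q[1]-300)
    print("hub",plane(T,a,75).round(1),plane(S,b,75).round(1),tri(T,a,S,b))
for l in([(435,65),(750,220)],[(512,295),(665,5)]):
    u=[plane(T,z(178,174,p[0]-400,p[1]),50) for p in l]; print("ribT",head(*u)%(np.pi/2))
for l in([(450,463),(740,420)],[(555,343),(645,550)]):
    u=[plane(S,z(314,180,p[0]-400,p[1]-300),50) for p in l]; print("ribS",head(*u)%(np.pi/2))
# dark cross blob centroids
for n,D,(x,y) in(("T",T,(174,172)),("S",S,(315,172))):
    s=D["img"].sum(2).astype(int)[y-9:y+10,x-9:x+10]; print(n,"\n",s[::1,::1]//3)
E
```

```text
mould [[563.1, -82.0], [556.2, -179.7], [456.9, -175.7], [461.7, -75.2]] [ 509.5 -128.2   45. ] [np.float64(101.7), np.float64(97.9), np.float64(99.3), np.float64(100.7)] [1.503, 1.5, 1.531, 1.524]
flange [[536.9, -104.0], [534.5, -153.0], [485.4, -151.4], [487.3, -101.6]] [ 511.  -127.5   45. ] [np.float64(49.7), np.float64(49.1), np.float64(49.2), np.float64(49.9)] [1.521, 1.522, 1.538, 1.534]
mouldS [ 512.7 -127.2   45. ] [np.float64(94.0), np.float64(100.4), np.float64(101.3), np.float64(101.0)] [1.463, 1.515, 1.47, 1.442]
vals [80 82 85] [133 136 129] [89 92 87] [143 145 137]
((279.1712341308594, 190.2606964111328), (45.66090774536133, 38.17551040649414), 3.5763344764709473)
((275.02783203125, 189.38763427734375), (35.41797637939453, 36.099090576171875), 2.602562189102173)
hub [553.2 133.3  75. ] [557.5 138.7  75. ] (array([555.44035384, 136.26534465,  74.06732935]), np.float64(6.682073020567857))
ribT 1.108316524789596
ribT 1.096996645104691
ribS 1.087248989369308
ribS 1.0968031183935751
T 
 [[120 131 135 137 136 137 136 136 136 136 136 136 135 134 126 116 116 129
  135]
 [114 
[... 2296 characters left out ...]
  96  85  99 121 136 145 149 150 152 151 143
  131]
 [ 98 134 149 145 138 144 146 130 103  93 123 146 150 152 152 150 150 145
  132]
 [ 82 124 146 149 150 151 150 137 115  97 109 139 150 152 151 151 151 146
  137]
 [ 79 101 136 151 152 151 151 149 140 130 125 139 150 149 146 147 146 136
  125]
 [ 79  83 124 147 151 151 149 148 148 145 143 146 141 139 129 123 118 112
  116]
 [ 88  77 102 130 143 144 138 128 122 121 115 108 101  98  97  96  96 105
  118]
 [ 86  76  80  96 105 101  98  97  96  94  95  93  90  90  92  90  92 107
  121]
 [107  80  78  86  89  91  90  92  92  91  93  93  92  91  91  91  95 112
  122]
 [118  95  83  90  91  90  92  93  92  89  92  93  92  92  91  95 103 117
  123]]
```

```bash
python3 - <<'E'
from h import *
T,S=load("pics/top0.npz"),load("pics/scene0.npz")
a,b=(173.2,171.2),(314.0,172.4)
print(plane(T,a,75),plane(S,b,75),tri(T,a,S,b))
# offset check T vs S on mould top centre
E
```

```text
[555.7923673  134.40106007  75.        ] [556.95112683 136.64767644  75.        ] (array([556.52458039, 135.35073794,  75.17248049]), np.float64(2.4095688823060275))
```

Emit:
carry_out --steps '[[[0, 0, 0, 0, 0, 0.8], [0, 0, 0, 0, 0, 0.8], [0, 0, 0, 0, 0, 0.8], [0, 0, 0, 0, 0, 0.8], [0, 0, 0, 0, 0, 0]]]' --hand 1 --newtons 60

```text
clock: 0.52
eef_pos: [184.3, -622.5, 402.2]
tool_rot: [-0.002, 1.0, -0.031, -0.001]
contact_force: [-0.7, -0.8, 0.0]
gripper_width: 85.7
```

Emit:
carry_out --steps '[[[0.6, -1, 0, 0, 0, 0], [0.6, -1, 0, 0, 0, 0], [0.6, -1, 0, 0, 0, 0], [0.6, -1, 0, 0, 0, 0], [0.6, -1, 0, 0, 0, 0]]]'

```text
clock: 0.93
eef_pos: [265.5, -501.7, 400.5]
tool_rot: [-0.002, 1.0, -0.027, -0.001]
contact_force: [1.4, 0.0, -0.1]
gripper_width: 85.3
```

Emit:
carry_out --steps '[[[0.6, -1, 0, 0, 0, 0], [0.6, -1, 0, 0, 0, 0], [0.6, -1, 0, 0, 0, 0], [0.6, -1, 0, 0, 0, 0], [0.6, -1, 0, 0, 0, 0]]]'

```text
clock: 1.35
eef_pos: [348.7, -373.7, 400.3]
tool_rot: [-0.003, 1.0, -0.019, -0.001]
contact_force: [1.1, -0.6, 0.4]
gripper_width: 85.5
```

```bash
cat >go.py <<'E'
# print units to go: target TCP x y z(mm), heading of tool x (rad)
import sys,numpy as np
from cell import readout
from scipy.spatial.transform import Rotation as R
s=readout.read_state(); x,y,z,h=map(float,sys.argv[1:5])
q=s["tool_rot"]; r=R.from_quat([q[1],q[2],q[3],q[0]])
t=R.from_euler("z",h)*R.from_euler("x",np.pi)
c=r.as_matrix()
print("t",round(s["clock"],2),"pos",s["eef_pos"].round(1),"heading",round(np.arctan2(c[1,0],c[0,0]),3),"w",round(s["gripper_width"],1),"F",s["contact_force"].round(1),"M",s["moment"].round(2))
print("shift units",(r.inv().apply(np.array([x,y,z])-s["eef_pos"])/25).round(2),"turn units",(np.degrees((r.inv()*t).as_rotvec())/6).round(2),"q",s["joint_positions"].round(2))
E
python3 go.py 511 -127.7 300 -0.05
```

```text
t 1.35 pos [ 348.7 -373.7  400.3] heading -0.037 w 85.5 F [ 1.1 -0.6  0.4] M [-0.04 -0.02  0.05]
shift units [  6.13 -10.05   4.05] turn units [-0.05  0.03  0.12] q [-0.88  0.29  1.91  0.    0.94  0.73]
```

Emit:
carry_out --steps '[[[0.6, -1, 0.2, 0, 0, 0.02], [0.6, -1, 0.2, 0, 0, 0.02], [0.6, -1, 0.2, 0, 0, 0.02], [0.6, -1, 0.2, 0, 0, 0.02], [0.6, -1, 0.2, 0, 0, 0.02]]]'

```text
clock: 1.77
eef_pos: [430.8, -244.7, 375.9]
tool_rot: [-0.002, 1.0, -0.016, -0.001]
contact_force: [0.8, -0.9, -1.0]
gripper_width: 85.3
```

Emit:
carry_out --steps '[[[0.6, -1, 0.3, 0, 0, 0.02], [0.6, -1, 0.3, 0, 0, 0.02], [0.6, -1, 0.3, 0, 0, 0.02], [0.6, -1, 0.3, 0, 0, 0.02], [0, 0, 0, 0, 0, 0]]]'

```text
clock: 2.18
eef_pos: [497.7, -137.4, 344.2]
tool_rot: [-0.002, 1.0, -0.011, -0.001]
contact_force: [-0.8, 0.7, -0.8]
gripper_width: 85.2
```

```bash
python3 go.py 511 -127.7 225 -0.05
```

```text
t 2.18 pos [ 497.7 -137.4  344.2] heading -0.022 w 85.2 F [-0.8  0.7 -0.8] M [0.   0.   0.04]
shift units [ 0.53 -0.38  4.77] turn units [-0.05  0.01  0.27] q [-0.33  0.37  1.96  0.01  0.81  1.26]
```

Emit:
carry_out --steps '[[[0.27, -0.19, 0.6, 0, 0, 0.12], [0.26, -0.19, 0.6, 0, 0, 0.12], [0, 0, 0.6, 0, 0, 0], [0, 0, 0.6, 0, 0, 0], [0, 0, 0, 0, 0, 0]]]'

```text
clock: 2.6
eef_pos: [512.6, -125.5, 282.2]
tool_rot: [-0.002, 1.0, -0.014, -0.0]
contact_force: [-1.5, -0.8, -0.5]
gripper_width: 85.5
```

```bash
python3 go.py 511 -127.7 225 -0.045; python3 - <<'E'
from cell import get_image
import cv2
i=get_image("scene")["img"][...,::-1]
cv2.imwrite("pics/a.png",cv2.resize(i[130:270,160:320],(800,600)[0:1]+(700,)) [:600])
E
```

```text
t 2.6 pos [ 512.6 -125.5  282.2] heading -0.028 w 85.5 F [-1.5 -0.8 -0.5] M [ 0.    0.02 -0.02]
shift units [-0.06  0.1   2.29] turn units [-0.04  0.    0.17] q [-0.3   0.48  1.99  0.01  0.68  1.29]
```

View pics/a.png

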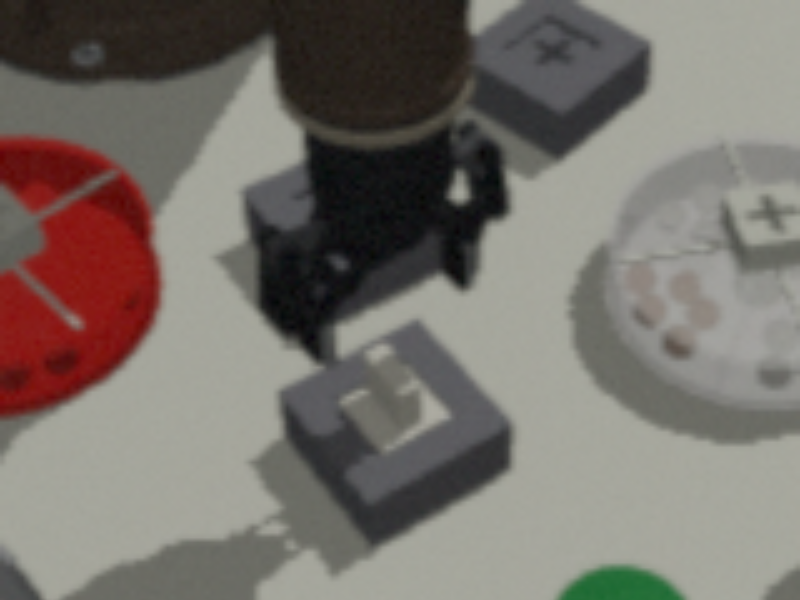

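The open fingers straddle the bar, at about (385,370) in the crop. I'll descend and grip.

Emit:
carry_out --steps '[[[-0.06, 0.1, 0.5, 0, 0, 0.17], [0, 0, 0.5, 0, 0, 0], [0, 0, 0.5, 0, 0, 0], [0, 0, 0.5, 0, 0, 0], [0, 0, 0.2, 0, 0, 0]]]'

```text
clock: 3.07
eef_pos: [512.8, -130.1, 232.1]
tool_rot: [-0.001, 1.0, -0.02, 0.003]
contact_force: [-1.7, 0.7, -0.7]
gripper_width: 85.2
```

Emit:
carry_out --steps '[[[0, 0, 0, 0, 0, 0], [0, 0, 0, 0, 0, 0], [0, 0, 0, 0, 0, 0], [0, 0, 0, 0, 0, 0], [0, 0, 0, 0, 0, 0]]]' --hand -1 --newtons 60

```text
clock: 3.48
eef_pos: [513.5, -131.1, 235.0]
tool_rot: [-0.001, 1.0, -0.019, 0.005]
contact_force: [0.1, -0.6, -0.7]
gripper_width: 26.0
```

Emit:
carry_out --steps '[[[0, 0, 0, 0, 0, 0], [0, 0, 0, 0, 0, 0], [0, 0, 0, 0, 0, 0], [0, 0, 0, 0, 0, 0], [0, 0, 0, 0, 0, 0]]]'

```text
clock: 3.9
eef_pos: [513.5, -129.2, 236.9]
tool_rot: [-0.002, 1.0, -0.019, 0.005]
contact_force: [-0.7, 0.6, -1.1]
gripper_width: 15.0
```

```bash
python3 go.py 511 -127.7 275 -0.045
```

```text
t 3.9 pos [ 513.5 -129.2  236.9] heading -0.039 w 15.0 F [-0.7  0.6 -1.1] M [-0.    0.04 -0.03]
shift units [-0.09 -0.06 -1.53] turn units [-0.03 -0.09  0.06] q [-0.31  0.55  2.02  0.01  0.57  1.29]
```

Grip came out 12 mm higher than planned, so I'll reopen a little, go lower and regrip.

Emit:
carry_out --steps '[[[0, 0, 0, 0, 0, 0], [0, 0, 0, 0, 0, 0], [0, 0, 0, 0, 0, 0], [0, 0, 0, 0, 0, 0]]]' --hand 0

```text
clock: 4.23
eef_pos: [513.7, -129.6, 237.2]
tool_rot: [-0.001, 1.0, -0.019, 0.005]
contact_force: [0.3, -0.8, 0.0]
gripper_width: 42.6
```

Emit:
carry_out --steps '[[[-0.06, 0, 0.3, 0, 0, 0], [0, 0, 0.3, 0, -0.1, 0], [0, 0, 0, 0, 0, 0]]]'

```text
clock: 4.48
eef_pos: [512.4, -129.7, 221.1]
tool_rot: [-0.001, 1.0, -0.019, 0.0]
contact_force: [-0.9, 0.4, -0.1]
gripper_width: 42.5
```

```bash
python3 go.py 511.5 -128 226 -0.045
```

```text
t 4.48 pos [ 512.4 -129.7  221.1] heading -0.039 w 42.5 F [-0.9  0.4 -0.1] M [ 0.06 -0.01 -0.  ]
shift units [-0.04 -0.07 -0.2 ] turn units [-0.03 -0.    0.06] q [-0.31  0.58  2.02  0.01  0.54  1.3 ]
```

Emit:
carry_out --steps '[[[-0.04, -0.07, -0.2, 0, 0, 0.06], [0, 0, 0, 0, 0, 0], [0, 0, 0, 0, 0, 0], [0, 0, 0, 0, 0, 0], [0, 0, 0, 0, 0, 0]]]' --hand -1 --newtons 70

```text
clock: 4.9
eef_pos: [511.1, -127.6, 225.8]
tool_rot: [-0.002, 1.0, -0.023, -0.001]
contact_force: [0.2, -0.3, -0.7]
gripper_width: 15.1
```

Emit:
carry_out --steps '[[[0, 0, 0, 0, 0, 0], [0, 0, 0, 0, 0, 0], [0, 0, 0, 0, 0, 0]]]'

```text
clock: 5.15
eef_pos: [511.1, -127.6, 226.0]
tool_rot: [-0.002, 1.0, -0.023, -0.001]
contact_force: [0.6, -0.7, -0.5]
gripper_width: 15.1
```

```bash
python3 go.py 511.5 -128 330 -0.045
```

```text
t 5.15 pos [ 511.1 -127.6  226. ] heading -0.046 w 15.1 F [ 0.6 -0.7 -0.5] M [0.02 0.03 0.02]
shift units [ 0.01  0.   -4.16] turn units [-0.03  0.01 -0.01] q [-0.3   0.57  2.02  0.01  0.55  1.31]
```

Emit:
carry_out --steps '[[[0, 0, -0.4, 0, 0, 0], [0, 0, -0.6, 0, 0, 0], [0, 0, -0.8, 0, 0, 0], [0, 0, -1, 0, 0, 0], [0, 0, -1, 0, 0, 0]]]'

```text
clock: 5.57
eef_pos: [509.6, -127.4, 322.0]
tool_rot: [-0.003, 1.0, -0.023, -0.005]
contact_force: [0.5, -0.4, -0.1]
gripper_width: 14.6
```

Emit:
carry_out --steps '[[[0, 0, -0.2, 0, 0, 0], [0, 0, 0, 0, 0, 0], [0, 0, 0, 0, 0, 0]]]'

```text
clock: 5.82
eef_pos: [510.8, -127.8, 333.7]
tool_rot: [-0.002, 1.0, -0.023, -0.001]
contact_force: [-0.3, 0.3, -0.4]
gripper_width: 15.0
```

```bash
python3 go.py 556.4 135.4 330 -0.474;  python3 - <<'E'
from cell import get_image
import cv2
i=get_image("scene")["img"][...,::-1]
cv2.imwrite("pics/b.png",cv2.resize(i[120:240,180:340],(800,600)))
E
```

```text
t 5.82 pos [ 510.8 -127.8  333.7] heading -0.046 w 15.0 F [-0.3  0.3 -0.4] M [ 0.02 -0.06  0.01]
shift units [  1.34 -10.6    0.18] turn units [-0.03  0.02  4.09] q [-0.3   0.4   1.95  0.    0.79  1.31]
```

View pics/b.png

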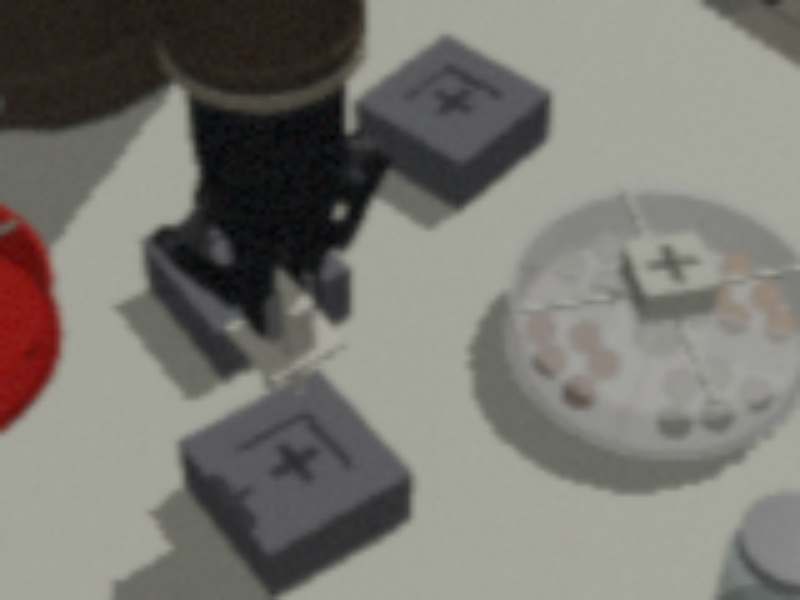

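The knob is in the fingers, clear of the now empty mould. I'll turn it and carry it to the hub.

Emit:
carry_out --steps '[[[0, -0.6, 0, 0, 0, 0.82], [0, -0.6, 0, 0, 0, 0.82], [0, -0.6, 0, 0, 0, 0.82], [0, -0.6, 0, 0, 0, 0.82], [0, -0.6, 0, 0, 0, 0.82]]]'

```text
clock: 6.28
eef_pos: [525.1, -54.7, 328.5]
tool_rot: [-0.001, 0.97, -0.244, -0.005]
contact_force: [-0.6, 0.3, -0.2]
gripper_width: 14.9
```

```bash
python3 go.py 556 135.4 320 -0.474
```

```text
t 6.28 pos [525.1 -54.7 328.5] heading -0.494 w 14.9 F [-0.6  0.3 -0.2] M [-0.04 -0.02 -0.01]
shift units [-2.51 -7.28  0.36] turn units [ 0.01  0.1  -0.19] q [-0.16  0.41  1.95  0.    0.79  1.9 ]
```

Emit:
carry_out --steps '[[[-0.31, -0.9, 0, 0, 0, -0.19], [-0.31, -0.9, 0, 0, 0, 0], [-0.31, -0.9, 0, 0, 0, 0], [-0.31, -0.9, 0, 0, 0, 0], [-0.31, -0.9, 0, 0, 0, 0]]]'

```text
clock: 6.7
eef_pos: [542.1, 66.6, 322.3]
tool_rot: [0.0, 0.971, -0.239, -0.01]
contact_force: [-0.1, 0.1, -0.2]
gripper_width: 14.7
```

Emit:
carry_out --steps '[[[-0.31, -0.9, 0, 0, 0, 0], [-0.31, -0.9, 0, 0, 0, 0], [0, 0, 0, 0, 0, 0], [0, 0, 0, 0, 0, 0]]]'

```text
clock: 7.03
eef_pos: [548.2, 120.2, 317.0]
tool_rot: [0.001, 0.971, -0.237, -0.014]
contact_force: [0.2, -0.6, -1.3]
gripper_width: 15.2
```

```bash
python3 go.py 556 135.4 310 -0.474
```

```text
t 7.03 pos [548.2 120.2 317. ] heading -0.48 w 15.2 F [ 0.2 -0.6 -1.3] M [-0.03 -0.05 -0.02]
shift units [ 0.   -0.69  0.27] turn units [ 0.09  0.25 -0.05] q [0.16 0.47 1.88 0.01 0.82 2.2 ]
```

Emit:
carry_out --steps '[[[0, -0.69, 0, 0.09, 0.25, -0.05], [0, 0, 0, 0, 0, 0], [0, 0, 0, 0, 0, 0]]]'

```text
clock: 7.28
eef_pos: [555.2, 134.9, 313.8]
tool_rot: [0.001, 0.972, -0.235, -0.002]
contact_force: [-0.0, -0.5, -1.3]
gripper_width: 14.8
```

```bash
python3 go.py 556 135.4 300 -0.474
```

```text
t 7.28 pos [555.2 134.9 313.8] heading -0.474 w 14.8 F [-0.  -0.5 -1.3] M [0.02 0.02 0.  ]
shift units [ 0.02 -0.03  0.55] turn units [0.03 0.03 0.  ] q [ 0.19  0.48  1.86 -0.    0.8   2.23]
```

Emit:
carry_out --steps '[[[0.03, -0.02, 0.5, 0.03, 0.03, 0], [0, 0, 0, 0, 0, 0], [0, 0, 0, 0, 0, 0]]]'

```text
clock: 7.53
eef_pos: [555.4, 132.8, 300.0]
tool_rot: [0.001, 0.972, -0.235, -0.001]
contact_force: [-0.3, -0.2, -0.9]
gripper_width: 15.1
```

```bash
python3 go.py 556 135.4 295 -0.474;  python3 - <<'E'
from cell import get_image
import cv2,numpy as np
d=get_image("scene"); np.savez("pics/c.npz",**d)
i=d["img"][...,::-1]
cv2.imwrite("pics/c.png",cv2.resize(i[135:195,275:355],(800,600),interpolation=cv2.INTER_CUBIC))
E
```

```text
t 7.53 pos [555.4 132.8 300. ] heading -0.475 w 15.1 F [-0.3 -0.2 -0.9] M [-0.03 -0.06 -0.03]
shift units [-0.02 -0.1   0.2 ] turn units [ 0.02  0.02 -0.01] q [0.18 0.5  1.88 0.   0.77 2.23]
```

View pics/c.png

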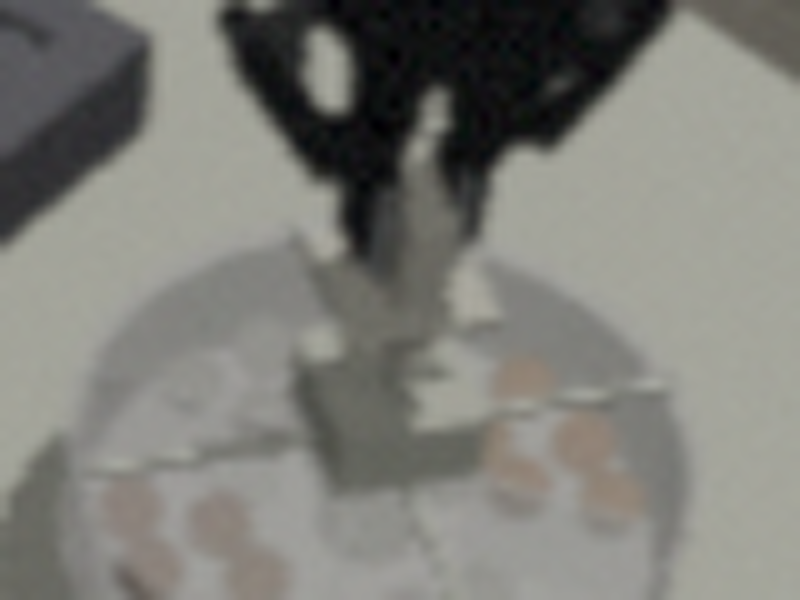

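```bash
python3 - <<'E'
from h import *
S=load("pics/c.npz"); P=np.linalg.inv(S["pose"])
def pr(p):
    c=P[:3]@np.r_[p,1]; u=S["intrinsics"]@c; return ((u[:2]/u[2]-[275,135]+.5)*10).round(0)
for nm,c,z,h,a in(("flange",(555.4,132.8),119,-.474,24),("flangebot",(555.4,132.8),114,-.474,24),("hubtop",(556,135.4),75,-.474,24),("hubbot",(556,135.4),50,-.474,24),("bartop",(555.4,132.8),156,-.474,None)):
    k=[(a,a),(-a,a),(-a,-a),(a,-a)] if a else[(20,8),(-20,8),(-20,-8),(20,-8)]
    R=np.array([[np.cos(h),-np.sin(h)],[np.sin(h),np.cos(h)]])
    print(nm,[pr(np.r_[R@q+c,z]).tolist() for q in k])
E
```

```text
flange [[503.0, 323.0], [451.0, 215.0], [301.0, 237.0], [349.0, 346.0]]
flangebot [[500.0, 335.0], [449.0, 227.0], [299.0, 249.0], [347.0, 358.0]]
hubtop [[489.0, 422.0], [439.0, 315.0], [294.0, 337.0], [339.0, 446.0]]
hubbot [[477.0, 477.0], [428.0, 370.0], [285.0, 392.0], [330.0, 501.0]]
bartop [[465.0, 230.0], [421.0, 140.0], [370.0, 147.0], [412.0, 238.0]]
```

Projecting the nominal flange and hub lands within about 1 px (2 mm) of the picture, where flange corners sit at (300,235) and (500,318). Now descending gently.

Emit:
carry_out --steps '[[[-0.02, -0.12, 0.1, 0.02, 0.02, 0], [0, 0, 0, 0, 0, 0], [0, 0, 0, 0, 0, 0]]]'

```text
clock: 7.83
eef_pos: [556.2, 134.9, 298.0]
tool_rot: [-0.0, 0.972, -0.236, -0.0]
contact_force: [0.3, 0.4, -0.9]
gripper_width: 14.9
```

```bash
python3 go.py 556.2 135.7 291 -0.474
```

```text
t 7.83 pos [556.2 134.9 298. ] heading -0.477 w 14.9 F [ 0.3  0.4 -0.9] M [-0.    0.05 -0.05]
shift units [-0.02 -0.03  0.28] turn units [-0.    0.01 -0.03] q [0.18 0.5  1.88 0.   0.76 2.23]
```

Emit:
carry_out --steps '[[[-0.02, -0.03, 0.12, 0, 0, -0.03], [0, 0, 0.12, 0, 0, 0], [0, 0, 0.12, 0, 0, 0], [0, 0, 0, 0, 0, 0]]]'

```text
clock: 8.17
eef_pos: [556.3, 135.9, 288.9]
tool_rot: [-0.0, 0.972, -0.234, 0.0]
contact_force: [0.2, -0.6, -1.0]
gripper_width: 15.0
```

```bash
python3 go.py 556.2 135.7 285 -0.474
```

```text
t 8.17 pos [556.3 135.9 288.9] heading -0.473 w 15.0 F [ 0.2 -0.6 -1. ] M [ 0.07  0.   -0.03]
shift units [0.   0.01 0.15] turn units [-0.01 -0.    0.01] q [0.19 0.52 1.88 0.   0.74 2.23]
```

Emit:
carry_out --steps '[[[0, 0, 0.1, 0, 0, 0], [0, 0, 0.1, 0, 0, 0], [0, 0, 0, 0, 0, 0]]]'

```text
clock: 8.42
eef_pos: [556.2, 135.9, 283.2]
tool_rot: [-0.0, 0.972, -0.234, 0.0]
contact_force: [0.0, -0.6, -1.4]
gripper_width: 14.7
```

```bash
python3 go.py 556.2 135.7 276 -0.474
```

```text
t 8.42 pos [556.2 135.9 283.2] heading -0.473 w 14.7 F [ 0.  -0.6 -1.4] M [-0.02  0.05 -0.01]
shift units [0.   0.01 0.29] turn units [-0.01 -0.    0.01] q [0.19 0.52 1.89 0.   0.73 2.23]
```

Nominally 8 mm into the slot with no contact force. Continuing.

Emit:
carry_out --steps '[[[0, 0, 0.12, 0, 0, 0], [0, 0, 0.12, 0, 0, 0], [0, 0, 0.12, 0, 0, 0], [0, 0, 0, 0, 0, 0]]]'

```text
clock: 8.75
eef_pos: [556.2, 136.0, 273.1]
tool_rot: [-0.0, 0.972, -0.234, 0.0]
contact_force: [-0.7, -0.4, -0.4]
gripper_width: 14.9
```

```bash
python3 go.py 556.2 135.7 261 -0.474
```

```text
t 8.75 pos [556.2 136.  273.1] heading -0.473 w 14.9 F [-0.7 -0.4 -0.4] M [ 0.05 -0.03 -0.02]
shift units [0.01 0.01 0.48] turn units [-0.01  0.    0.01] q [0.19 0.54 1.89 0.   0.71 2.23]
```

Emit:
carry_out --steps '[[[0, 0, 0.12, 0, 0, 0], [0, 0, 0.12, 0, 0, 0], [0, 0, 0, 0, 0, 0]]]'

```text
clock: 9.0
eef_pos: [556.4, 136.0, 266.7]
tool_rot: [-0.0, 0.972, -0.234, 0.0]
contact_force: [-0.5, -0.3, 4.2]
gripper_width: 14.7
```

Emit:
carry_out --steps '[[[0, 0, 0.12, 0, 0, 0], [0, 0, 0.06, 0, 0, 0], [0, 0, 0, 0, 0, 0]]]'

```text
clock: 9.25
eef_pos: [556.4, 136.0, 262.5]
tool_rot: [-0.0, 0.972, -0.234, 0.0]
contact_force: [-1.5, -1.6, 6.2]
gripper_width: 14.9
```

```bash
python3 go.py 556.2 135.7 261 -0.474
```

```text
t 9.25 pos [556.4 136.  262.5] heading -0.473 w 14.9 F [-1.5 -1.6  6.2] M [-0.05  0.27  0.04]
shift units [-0.    0.02  0.06] turn units [-0.01 -0.01  0.01] q [0.19 0.55 1.9  0.   0.69 2.23]
```

Emit:
carry_out --steps '[[[0, 0, 0.06, 0, 0, 0], [0, 0, 0.06, 0, 0, 0], [0, 0, 0, 0, 0, 0]]]' --newtons 100

```text
clock: 9.5
eef_pos: [556.4, 136.0, 260.5]
tool_rot: [-0.001, 0.972, -0.234, 0.001]
contact_force: [-2.8, -1.4, 6.4]
gripper_width: 14.3
```

```bash
python3 go.py 556.2 135.7 261 -0.474
```

```text
t 9.5 pos [556.4 136.  260.5] heading -0.473 w 14.3 F [-2.8 -1.4  6.4] M [-0.06  0.56 -0.02]
shift units [-0.    0.01 -0.02] turn units [-0.01 -0.01  0.01] q [0.19 0.56 1.9  0.   0.68 2.23]
```

Emit:
carry_out --steps '[[[-0.02, 0, 0.06, 0, 0, 0], [0, 0, 0.06, 0, 0, 0], [0, 0, 0, 0, 0, 0]]]'

```text
clock: 9.75
eef_pos: [556.1, 136.0, 261.0]
tool_rot: [-0.001, 0.972, -0.234, 0.002]
contact_force: [-3.7, -0.5, 6.5]
gripper_width: 14.8
```

```bash
python3 go.py 556.2 135.7 261 -0.474
```

```text
t 9.75 pos [556.1 136.  261. ] heading -0.473 w 14.8 F [-3.7 -0.5  6.5] M [ 0.02  0.67 -0.01]
shift units [ 0.01  0.01 -0.  ] turn units [-0.02 -0.03  0.01] q [0.19 0.56 1.9  0.   0.68 2.23]
```

Emit:
carry_out --steps '[[[0, 0, 0.1, 0, 0, 0], [0, 0, 0.1, 0, 0, 0], [0, 0, 0.1, 0, 0, 0]]]'

```text
clock: 10.0
eef_pos: [556.0, 135.9, 260.1]
tool_rot: [-0.001, 0.972, -0.234, 0.003]
contact_force: [-15.8, -3.8, 53.5]
gripper_width: 14.5
```

```bash
python3 go.py 556.2 135.7 261 -0.474
```

```text
t 10.0 pos [556.  135.9 260.1] heading -0.473 w 14.5 F [-15.8  -3.8  53.5] M [-0.6   3.14 -0.03]
shift units [ 0.01  0.   -0.04] turn units [-0.04 -0.05  0.01] q [ 0.19  0.56  1.9  -0.    0.68  2.23]
```

Emit:
carry_out --steps '[[[0, 0, 0, -0.03, -0.03, 0], [-0.02, 0, 0.03, 0, 0, 0], [-0.02, 0, 0.04, 0, 0, 0]]]'

```text
clock: 10.25
eef_pos: [555.5, 136.4, 261.6]
tool_rot: [-0.001, 0.972, -0.234, 0.003]
contact_force: [-1.1, -3.1, 6.2]
gripper_width: 14.7
```

```bash
python3 go.py 556.2 135.7 261 -0.474;python3 - <<'E'
from cell import get_image
import cv2,numpy as np
i=get_image("scene")["img"][...,::-1]
cv2.imwrite("pics/d.png",cv2.resize(i[135:195,275:355],(800,600),interpolation=cv2.INTER_CUBIC))
E
python3 go.py 556.2 135.7 261 -0.474
```

```text
t 10.25 pos [555.5 136.4 261.6] heading -0.473 w 14.7 F [-1.1 -3.1  6.2] M [-0.8   0.17 -0.01]
shift units [0.04 0.01 0.02] turn units [-0.03 -0.04  0.01] q [ 0.19  0.55  1.9  -0.    0.68  2.23]
t 10.3 pos [555.4 136.4 261.5] heading -0.473 w 14.4 F [-0.5 -3.   6.4] M [-0.67  0.1  -0.01]
shift units [0.04 0.01 0.02] turn units [-0.02 -0.04  0.01] q [ 0.19  0.55  1.9  -0.    0.68  2.23]
```

View pics/d.png

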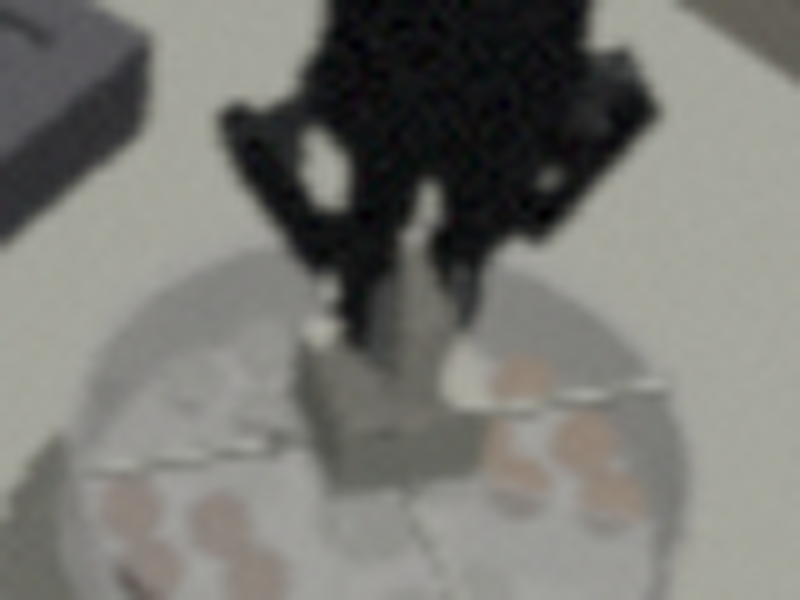

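The flange appears to lie on the hub, edges flush around (330,430) to (490,420). The push has relaxed, though, so I'll press again, moderately.

Emit:
carry_out --steps '[[[0.01, 0, 0.06, 0, -0.02, 0], [0.01, 0, 0.06, 0, 0, 0], [0, 0, 0.07, 0, 0, 0], [0, 0, 0.07, 0, 0, 0]]]'

```text
clock: 10.63
eef_pos: [555.8, 136.0, 260.2]
tool_rot: [-0.001, 0.972, -0.234, 0.002]
contact_force: [-11.7, -2.9, 38.4]
gripper_width: 14.3
```

```bash
python3 go.py 556.2 135.7 260.5 -0.474
```

```text
t 10.63 pos [555.8 136.  260.2] heading -0.473 w 14.3 F [-11.7  -2.9  38.4] M [-0.51  2.27  0.02]
shift units [ 0.02  0.   -0.01] turn units [-0.03 -0.04  0.01] q [0.19 0.56 1.9  0.   0.68 2.23]
```

Hard stop at TCP z ≈ 260 with a 38 N push, which matches the expected 261 with the flange on the hub. I'll check that the hold is steady, then hand in.

```bash
python3 - <<'E'
from cell import readout,get_image,job
for k in range(6): get_image("scene")
s=readout.read_state(); print(s["clock"],s["eef_pos"].round(2),s["contact_force"].round(1),s["gripper_width"],abs(s["dq"]).max())
if s["eef_pos"][2]<261 and s["contact_force"][2]>15: job.hand_in(); print("handed in")
E
```

```text
10.9333 [555.76 136.04 260.17] [-10.9  -2.   38.3] 14.287839496186407 0.0018173142747686596
the job is handed in; nothing more can be done
handed in
```

I gripped the knob in the mould farthest to the robot's right and lifted it clear. I then turned it about 0.43 rad, slid its stem into the clear tray's hub and pressed it home. I handed in at about 11 s on the robot's clock, still gripping at 100 N; no verdict was reported.

- **Fit:** The stem met no resistance until the ejector, then the spring force rose to about 7 N. The knob came to a hard stop at TCP z ≈ 260.2 mm, close to the expected 261 mm with the flange on the hub. The last picture also shows the flange flush on the hub.
- **Hold:** Over the last 0.3 s the push stayed steady at about 38 N and the arm was at rest.
- **What was off:**
  - The first grip was 12 mm too high, so I opened and gripped again lower.
  - One press briefly reached about 53 N before I eased it.
  - At the end about 11 N of sideways force and a tilt of about 0.3° remained, which suggests the knob rests lightly against a slot wall.
- **Not measured:** I never measured the ejector travel directly, nor took a final picture of the jars, saucer and spoon. The path kept clear of them.

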